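# Cover the finishing pots

## Task

Close up the two stoneware pots for the night: take the brush off the wide pot and lay it wholly inside the shallow steel tray, and put each pot's own cover on it so that it sits fully home and level, the big cover on the wide pot and the small one on the narrow pot. Set the covers and the brush down under control rather than dropping them, leave the pots where they stand, and do not knock or shift the bottle, can, jars or wooden block around them.

Things in the scene. Friction and masses are not known exactly. Their poses are not given: they have to be found in the camera images.
- pot_wide: the wide open pot, brown stoneware, round, outer diameter 120, mouth (inner) diameter 106, wall 7, height 85 mm; stands loose and heavy (about 0.8 kg) on the bench. Origin: centre of its underside, z up. It may be on the robot's left or right.
- pot_wide_rim (a point): centre of the wide pot's mouth, level with the top of the rim, 85 mm above the pot's origin
- pot_narrow: the narrow open pot, brown stoneware, round, outer diameter 90, mouth diameter 76, wall 7, height 105 mm; loose, about 0.8 kg. Origin: centre of its underside, z up. It stands on the other side from the wide pot.
- pot_narrow_rim (a point): centre of the narrow pot's mouth, level with the top of the rim, 105 mm above the pot's origin
- lid_wide: big round aluminium cover with an upright dark wooden knob, 0.14 kg, right way up on the bench. From below: plug 9 high (diameter 86 at the bottom, 98 from 6 mm up), disc of diameter 120, 5 thick (14 mm up at its top), knob of diameter 28 from 14 to 46 mm up. Origin: centre of the plug's underside, z up. The plug drops into the wide mouth with 4 mm play all round; the disc rests on the rim.
- lid_wide_seat (a point): centre of the underside of the big cover's disc, 9 mm above the cover's origin; it comes to the rim's centre when seated
- lid_narrow: small cover, same shape, 0.14 kg: plug 9 high (diameter 56 at the bottom, 68 from 6 mm up), disc of diameter 90, 5 thick (14 mm up at its top), knob of diameter 28 from 14 to 46 mm up. Origin: centre of the plug's underside, z up. It fits the narrow pot with 4 mm play all round and would fall into the wide one.
- lid_narrow_seat (a point): centre of the underside of the small cover's disc, 9 mm above the cover's origin
- brush: flat brush, 190 long, 80 g, lying across the wide pot's rim, handle roughly towards the robot. x runs along it to the bristles, z up. Origin: on the underside of the handle, within 10 mm of the balance point. Handle from -105 to +12 mm along x, 20 wide, 14 thick; steel ferrule to 40, 44 wide, 16 thick; stiff bristles to +85, 42 wide.
- brush_end (a point): end of the brush's handle, 105 mm from its origin along -x, 7 mm above its underside
- brush_tip (a point): tip of the bristles, 85 mm from the brush's origin along +x, 7 mm above its underside
- tray: shallow open steel tray fixed to the bench in front of the robot, outside 130 (its x) by 270 (its y) by 20 mm high, walls and floor 5 mm thick. Origin: centre of its underside; its long side is its y axis.
- bottle: tall green glass bottle standing between the two pots, diameter 68, height 220 mm. Origin: centre of its underside.
- can: round can at the left of the bench, diameter 80, height 165 mm. Origin: centre of its underside.
- canister: white plastic canister at the right of the bench, fixed, square to the bench within a few degrees; 170 (its x) by 120 (its y) by 255 mm high with cap and handle. Origin: centre of its underside.
- jar: amber glass jar behind the left pot, diameter 72, height 75 mm. Origin: centre of its underside.
- jar_white: white jar behind the bottle, diameter 76, height 70 mm. Origin: centre of its underside.
- block: house-shaped block of pale wood behind the right pot, 70 (its x) by 90 (its y) by 80 mm high. Origin: centre of its underside.
Mind the look-alikes: they are no part of the job. Leave any blue or pink look-alike of the pot_wide alone. Leave any red look-alike of the lid_wide alone.

How it is judged:
At the end, for the whole second after the job is handed in: Big cover on the wide pot, small one on the narrow: each disc within 3 mm of its rim's height and 7 mm of its centre, square to the pot within 0.05 rad, level within 0.06, let go, at rest; both brush ends inside the tray's walls, at most 32 mm above its underside, brush at rest (horizontal distance between lid_wide_seat and pot_wide_rim below 0.007 m and z of lid_wide_seat in the frame of pot_wide_rim between -0.003 and 0.003 m and angle between the z axis of lid_wide and the z axis of pot_wide, either way round below 0.05 rad and angle between each of lid_wide, lid_narrow's own z axis and vertical below 0.06 rad and linear speed of each of lid_wide, lid_narrow, brush below 0.02 m/s and contact force between the fingers and lid_wide below 0.1 N and horizontal distance between lid_narrow_seat and pot_narrow_rim below 0.007 m and z of lid_narrow_seat in the frame of pot_narrow_rim between -0.003 and 0.003 m and angle between the z axis of lid_narrow and the z axis of pot_narrow, either way round below 0.05 rad and contact force between the fingers and lid_narrow below 0.1 N and x of brush_end in the frame of tray between -0.062 and 0.062 m and y of brush_end in the frame of tray between -0.132 and 0.132 m and z of each of brush_end, brush_tip in the frame of tray below 0.032 m and x of brush_tip in the frame of tray between -0.062 and 0.062 m and y of brush_tip in the frame of tray between -0.132 and 0.132 m); the robot touches nothing.
It fails at once if the bottle, can, a jar or the wooden block is shifted by more than 30 mm or tipped by more than 0.3 rad (distance of any of bottle, can, jar, jar_white, block from where it was at the start of the episode above 0.03 m or angle between any of bottle, can, jar, jar_white, block's own z axis and vertical above 0.3 rad).
It fails at once if a pot is shifted by more than 40 mm or tipped by more than 0.3 rad (distance of any of pot_wide, pot_narrow from where it was at the start of the episode above 0.04 m or angle between any of pot_wide, pot_narrow's own z axis and vertical above 0.3 rad).
It fails at once if a cover or the brush is dropped (out of the fingers and faster than 0.7 m/s, a fall of some 25 mm) ((contact force between the fingers and lid_wide below 0.05 N and linear speed of lid_wide above 0.7 m/s) or (contact force between the fingers and lid_narrow below 0.05 N and linear speed of lid_narrow above 0.7 m/s) or (contact force between the fingers and brush below 0.05 N and linear speed of brush above 0.7 m/s)).
It also fails if it takes over 72 s, if anything falls off the work surface, if the arm or the gripper's body presses on something with over 40 N, if the wrist force passes 120 N, or if a joint passes its speed limit or range.

## Robot

A 7-joint arm with a two-finger parallel gripper is mounted at the origin on the work surface. World frame = base frame: x ahead of the robot, y to its left, z up, the work surface at z = 0. Lengths are in m, angles in rad, forces in N, time in s.
With the tool pointing down it reaches from about 0.425 to 0.975 m from the base axis. Payload 16.7 kg.
Tool frame: the origin (TCP) lies midway between the tips of the shut fingers; the grasp point (between the pads) lies 19 mm behind it; z points along the fingers, y is the line along which they close (so a half turn about z gives the same grasp; the last joint's range is limited). The gripper opens to 85 mm and grips with 20 to 120 N. Pads are 22 mm wide; open, the fingers measure 114 mm over their backs; the gripper's body (76 mm by 85 mm) begins 54 mm behind the grasp point. The pads swing forward as they close: fully open they stand 13 mm farther back than shut.
Start: joints at [1.167, 0.426, 0.074, 1.606, -0.034, 1.111, -0.067], TCP at [0.17, -0.653, 0.231] pointing down, gripper open.
Joint ranges: [-2.85, 2.85], [-0.5, 2.14], [-1.23, 1.37], [0.21, 2.46], [-1.02, 4.16], [0.16, 2.05], [-2.73, 2.73]. Speed limits (rad/s): [1.89, 1.89, 2.39, 2.39, 3.01, 3.01, 3.01].

## Interface

Orientations are given as a unit quaternion [x, y, z, w].
In Python, from rig import bot gives the robot as it stands.
- The arm moves only by the tool apply_moves, never from a script. Its argument "motion" is a list of rows, each a list of 2 entries, a list of its own where there are three numbers: the shift along the world's x, y, z each as a share of 25 mm, from -1 to 1, then the turn about the world's z as a share of 4 degrees, from -1 to 1. A call has exactly 8 rows; each row shifts and turns the commanded pose from where the row before left it; what a row does not reach is not made up. A row lasts 1/12 s, in which the tool goes at most 41.7 mm and 7.16 degrees, less where a joint would pass 70% of its speed; a pose out of reach is approached as far as the arm can. A call with a number of a shift or a turn outside -1 to 1 is refused whole. A call with a gripper value outside its range is refused whole. "hand" is the closure, from 0 (fully open) to 1 (shut), set as the call begins (left out, the last holds). The fingers move at their own pace and stop on an object; the grip force is fixed at half the most. Time passes only in rows, so rows that do not move let the fingers close, or fill a call up. It gives the time, the measured TCP pose, the force, the opening and the grip force at its end, in the units of the state.
- bot.read_state(): the state, without advancing time (a new reading comes with each control period).
- bot.grab_frame(name): name is "side" or "top" or "wrist"; returns a dict with "pixels" (480x640x3 uint8, blue, green, red), "intrinsics" (3x3 intrinsics, pixels), "k1" (the pictures are not rectified: a ray, as slopes to the right and down, at radius r is drawn at 1 + k1 r^2 times it, then the intrinsics apply), "rvec" (rotation vector, rad) and "tvec" (3), from world to camera coordinates, as OpenCV has them. Camera axes: x right, y down, z forward; pixel columns grow to the right and rows downward; lengths in m; the calibration is good to about 2 mm. A picture is of the moment at which its call begins. There is no depth.
- bot.finish_job(): hands the job in; it is judged then, once.
The state is a dict: "time_s": time; "q": joint angles; "joint_vel": joint speeds; "joint_torque": joint torques, N m; "eef_pos": TCP position; "tcp_rot": TCP orientation; "contact_force": force on the tool from outside, world axes, zero at the start; "ft_torque": the same for the moment, N m; "finger_gap": finger opening in m; "grip_force": force on a finger pad.
Only numpy, scipy, OpenCV 4.12 (cv2) and the standard library are available. Lean on these libraries where they do the work, as an engineer would, in place of code of your own. Each camera call takes 0.05 s, during which the arm holds its last target. There are 200 camera calls.

## Working session

There is one attempt and no reset: what is moved stays moved. The work goes in short steps, Python scripts to look and compute and a tool call to move; the robot and the scene stay as the last step left them, time stands still between calls to the robot, and variables do not carry over. Pictures are saved under pics/ and viewed, at most 10 in all, crops included, and the job is handed in when it is done.

Besides the shell and the picture viewer there is one more tool, called after ">>>" by a JSON object that holds its "method" and its "body", one argument or row to a line. apply_moves: Moves the arm, as the interface text tells. Shift numbers are shares of 25 mm and turn numbers shares of 4 degrees, none past 1 either way. Its arguments: {"type":"object","properties":{"motion":{"type":"array","items":{"type":"array"}},"hand":{"type":"number"}},"required":["motion"]}

```bash
ls; mkdir -p pics; cat > h.py <<'E'
import numpy as np, cv2, pickle
from rig import bot
def grab(n,fn=None):
    f=bot.grab_frame(n); 
    if fn: cv2.imwrite('pics/'+fn+'.png',f['pixels']); pickle.dump(f,open('pics/'+fn+'.pkl','wb'))
    return f
def load(fn): return pickle.load(open('pics/'+fn+'.pkl','rb'))
def rays(f,px):
    K=np.array(f['intrinsics']);k=float(f['k1'])
    p=np.atleast_2d(np.array(px,float))
    u=cv2.undistortPoints(p[:,None],K,np.array([k,0,0,0.]))[:,0]
    R=cv2.Rodrigues(np.array(f['rvec'],float))[0];t=np.array(f['tvec'],float).ravel()
    return -R.T@t,(np.c_[u,np.ones(len(u))])@R
def onz(f,px,z):
    c,d=rays(f,px); return c+d*((z-c[2])/d[:,2])[:,None]
def tri(obs):
    A=np.zeros((3,3));b=np.zeros(3)
    L=[]
    for f,p in obs:
        c,d=rays(f,p);d=d[0]/np.linalg.norm(d[0]);M=np.eye(3)-np.outer(d,d);A+=M;b+=M@c;L.append((M,c))
    x=np.linalg.solve(A,b); return x,[np.linalg.norm(M@(x-c)) for M,c in L]
def proj(f,P):
    return cv2.projectPoints(np.atleast_2d(np.array(P,float)),np.array(f['rvec'],float),np.array(f['tvec'],float),np.array(f['intrinsics']),np.array([f['k1'],0,0,0.]))[0][:,0]
E
python3 - <<'E'
from h import *
for n in('top','side','wrist'):
    f=grab(n,n+'0'); c,d=rays(f,[320,240]); print(n,c.round(3),(d[0]/np.linalg.norm(d[0])).round(3),f['k1'],f['intrinsics'][0])
print(bot.read_state())
E
```

```text
pics
top [0.29  0.008 1.269] [ 0.19  -0.015 -0.982] 0.017571539325751423 [501.5145447    0.         315.97097516]
side [0.348 0.844 0.782] [ 0.155 -0.77  -0.619] -0.10319362973897006 [470.25689898   0.         326.14476774]
wrist [ 0.236 -0.636  0.373] [-0.231 -0.07  -0.97 ] 0.030349547322837525 [413.188743     0.         316.21707202]
{'time_s': 0.15, 'q': array([ 1.1664957 ,  0.42660399,  0.07382282,  1.60647407, -0.03410364,
        1.11080173, -0.06708738]), 'joint_vel': array([ 0.00014022, -0.00162322,  0.00146168, -0.00274382, -0.00128831,
       -0.00095061,  0.00030097]), 'joint_torque': array([ 2.94770645e-03, -9.50309801e+01,  3.76298994e+00, -4.63763452e+01,
        1.94333919e-02,  7.72271102e-03, -6.38794404e-05]), 'eef_pos': array([ 0.17005123, -0.65288887,  0.23075381]), 'tcp_rot': array([ 9.91894850e-01,  1.27060387e-01, -9.04033921e-05, -5.06662042e-04]), 'contact_force': array([ 7.36226859e-01, -3.64591462e-04,  6.49732894e-01]), 'ft_torque': array([ 0.01323679,  0.02953623, -0.02329234]), 'grip_force': 0.0, 'finger_gap': 0.085329148435168}
```

View pics/top0.png

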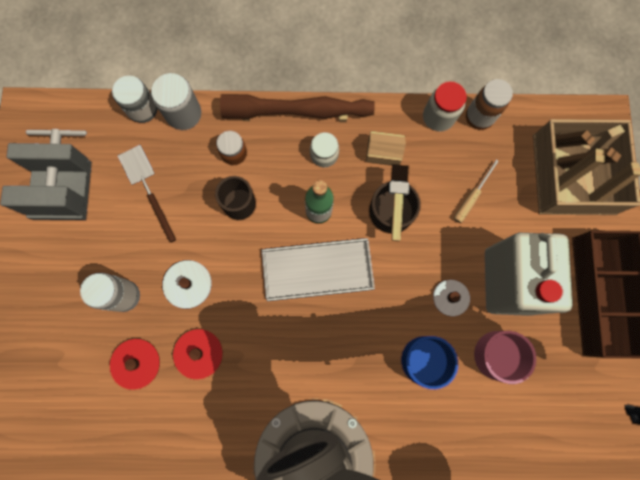

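View pics/side0.png

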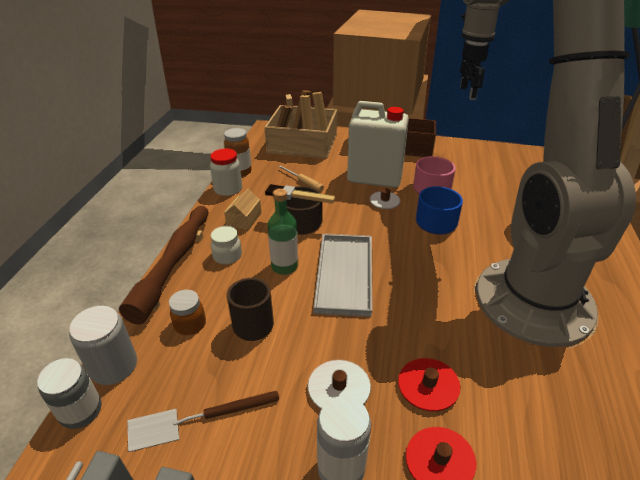

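Top view: brown wide pot at (395,205) with a brush across it, narrow brown pot (237,198), aluminium lids at (187,284) big and (452,297) small, tray (318,268). Look-alikes: red lids (135,363) and (197,353), blue pot (430,362), pink pot (505,356), and a loose brush (477,190) that isn't on the pot. The aluminium and brown ones, and the brush on the pot, fit the description. I'll confirm in a crop.

```bash
python3 - <<'E'
from h import *
t=load('top0');s=load('side0')
def crop(f,x,y,w,h,W,H): return cv2.resize(f['pixels'][y:y+h,x:x+w],(W,H),interpolation=cv2.INTER_CUBIC)
a=crop(t,110,140,400,190,800,380)
b=np.hstack([crop(s,220,170,200,110,400,220),crop(s,290,340,200,110,400,220)])
cv2.imwrite('pics/m1.png',np.vstack([a,b]))
# rough
for n,p,z in [('wide',(395,205),.085),('narrow',(237,190),.105),('lidW',(187,284),.014),('lidN',(452,297),.014),('tray',(318,268),.02),('bottle',(320,187),.22)]:
    print(n,onz(t,p,z).round(3))
for n in('top0','side0'):
    f=load(n);hsv=cv2.cvtColor(f['pixels'],cv2.COLOR_BGR2HSV)
    for nm,m in [('dark',(hsv[...,2]<70)),('white',(hsv[...,1]<60)&(hsv[...,2]>140))]:
        k,l,st,ce=cv2.connectedComponentsWithStats(m.astype(np.uint8))
        print(n,nm,[(tuple(st[i][:4]),int(st[i][4]),tuple(ce[i].round(1))) for i in range(1,k) if 25<st[i][4]<6000])
E
```

```text
wide [[ 0.609 -0.193  0.085]]
narrow [[0.637 0.191 0.105]]
lidW [[0.418 0.32  0.014]]
lidN [[ 0.392 -0.342  0.014]]
tray [[ 0.461 -0.007  0.02 ]]
bottle [[ 0.611 -0.007  0.22 ]]
top0 dark [((np.int32(465), np.int32(91), np.int32(29), np.int32(38)), 493, (np.float64(477.0), np.float64(110.9))), ((np.int32(146), np.int32(92), np.int32(31), np.int32(35)), 223, (np.float64(160.3), np.float64(111.9))), ((np.int32(423), np.int32(101), np.int32(17), np.int32(27)), 257, (np.float64(430.1), np.float64(116.3))), ((np.int32(120), np.int32(105), np.int32(22), np.int32(6)), 54, (np.float64(129.3), np.float64(107.8))), ((np.int32(221), np.int32(110), np.int32(149), np.int32(10)), 622, (np.float64(283.4), np.float64(114.2))), ((np.int32(534), np.int32(124), np.int32(22), np.int32(88)), 1325, (np.float64(544.3), np.float64(169.2))), ((np.int32(590), np.int32(125), np.int32(42), np.int32(75)), 1006, (np.float64(616.5), np.float64(165.4))), ((np.int32(556), np.int32(131), np.int32(31), np.int32(16)), 371, (np.float64(569.5), np.float64(139.0))), ((np.int32(557), np.int32(131), np.int32(53), np.int32(5
[... 7911 characters left out ...]
), np.int32(21)), 464, (np.float64(183.3), np.float64(299.8))), ((np.int32(69), np.int32(305), np.int32(52), np.int32(36)), 1382, (np.float64(94.0), np.float64(322.8))), ((np.int32(579), np.int32(325), np.int32(11), np.int32(8)), 48, (np.float64(584.0), np.float64(328.6))), ((np.int32(37), np.int32(358), np.int32(45), np.int32(36)), 1187, (np.float64(58.7), np.float64(375.3))), ((np.int32(308), np.int32(360), np.int32(62), np.int32(81)), 3466, (np.float64(341.1), np.float64(400.1))), ((np.int32(128), np.int32(409), np.int32(75), np.int32(42)), 1572, (np.float64(153.1), np.float64(429.4))), ((np.int32(67), np.int32(462), np.int32(15), np.int32(18)), 97, (np.float64(73.9), np.float64(470.5)))]
```

View pics/m1.png

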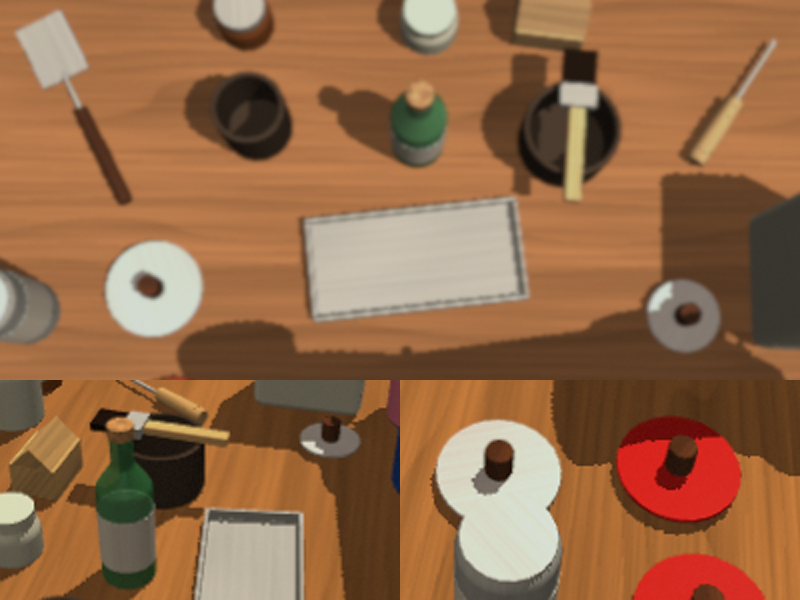

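Confirmed: the brush with pale handle lies over the brown pot; the two aluminium lids have dark knobs.

```bash
python3 - <<'E'
from h import *
t=load('top0');s=load('side0')
print('canister top',onz(t,[(516,236),(570,236),(570,310),(518,310)],.235).round(3))
print('can top',onz(t,(98.2,290.3),.165).round(3))
print('lidW disc',onz(t,(186.6,284.1),.014).round(3))
for n,a,b in [('knobN',(454.5,296),(385.6,190)),('knobW',(184,283),(340,374)),('bottle',(320,186),(280,194)),('ferrule',(398.9,186.9),(288.7,189.3)),('hend',(396.3,238),(333,197.5))]:
    x,e=tri([(t,a),(s,b)]);print(n,x.round(4),np.round(e,4))
print('tray',onz(t,[(263,248),(370,239),(374,290),(266,300)],.02).round(3))
E
```

```text
canister top [[ 0.504 -0.421  0.235]
 [ 0.505 -0.534  0.235]
 [ 0.351 -0.521  0.235]
 [ 0.349 -0.414  0.235]]
can top [[0.387 0.475 0.165]]
lidW disc [[0.418 0.321 0.014]]
knobN [ 0.3909 -0.3393  0.0465] [0.0014 0.0014]
knobW [0.417  0.3192 0.0468] [0.0003 0.0003]
bottle [ 0.6127 -0.0077  0.2143] [0.0025 0.0025]
ferrule [ 0.6466 -0.2     0.1042] [0.0025 0.0025]
hend [ 0.5227 -0.192   0.0979] [0.0017 0.0017]
tray [[ 0.511  0.132  0.02 ]
 [ 0.537 -0.138  0.02 ]
 [ 0.407 -0.147  0.02 ]
 [ 0.38   0.121  0.02 ]]
```

>>> {"method": "apply_moves", "body": {
  "motion": [
    [[0.5, 0.3, 1], 0],
    [[0.5, 0.3, 1], 0],
    [[0.5, 0.5, 1], 0],
    [[0.5, 0.9, 1], 0],
    [[0.5, 1, 1], 0],
    [[0.5, 1, 0.5], 0],
    [[0.5, 1, 0], 0],
    [[0.5, 1, 0], 0]
  ],
  "hand": 0
}}

```text
time_s: 0.82
eef_pos: [0.2707, -0.5021, 0.3697]
tcp_rot: [0.992, 0.127, 0.0, 0.001]
contact_force: [-0.5, 0.0, -1.0]
finger_gap: 0.0855
grip_force: 0.0
```

>>> {"method": "apply_moves", "body": {
  "motion": [
    [[0.5, 0.8, 0], -0.6],
    [[0.5, 0.8, 0], -0.6],
    [[0.5, 0.8, 0], -0.6],
    [[0.5, 0.8, 0], -0.6],
    [[0.5, 0.8, 0], -0.6],
    [[0.5, 0.8, 0], -0.6],
    [[0.5, 0.8, 0], -0.6],
    [[0, 0, 0], -0.4]
  ],
  "hand": 0.45
}}

```text
time_s: 1.48
eef_pos: [0.3602, -0.3593, 0.3689]
tcp_rot: [0.999, -0.032, 0.0, -0.0]
contact_force: [0.6, -0.1, -0.1]
finger_gap: 0.0468
grip_force: 0.0
```

```bash
python3 - <<'E'
from h import *
grab('wrist','w1')
E
```

>>> {"method": "apply_moves", "body": {
  "motion": [
    [[1, 0.7, 0], 0],
    [[1, 0.7, 0], 0],
    [[1, 0.7, 0], 0],
    [[1, 0.7, -0.5], 0],
    [[1, 0.7, -0.5], 0],
    [[1, 0.7, -0.5], 0],
    [[1, 0.7, -0.5], 0],
    [[0, 0, 0], 0]
  ]
}}

```text
time_s: 2.2
eef_pos: [0.5355, -0.2363, 0.3157]
tcp_rot: [1.0, -0.03, -0.001, -0.002]
contact_force: [-0.5, 2.1, 0.1]
finger_gap: 0.0468
grip_force: 0.0
```

```bash
python3 - <<'E'
from h import *
grab('wrist','w2')
s=bot.read_state();print(s['eef_pos'],s['tcp_rot'])
a=load('w1')['pixels'];b=load('w2')['pixels']
cv2.imwrite('pics/m2.png',np.hstack([cv2.resize(a,(400,300)),cv2.resize(b,(400,300))]))
E
```

```text
[ 0.53380015 -0.2385735   0.31679482] [ 9.99518542e-01 -3.09883903e-02 -1.20215006e-03 -9.79035268e-04]
```

View pics/m2.png

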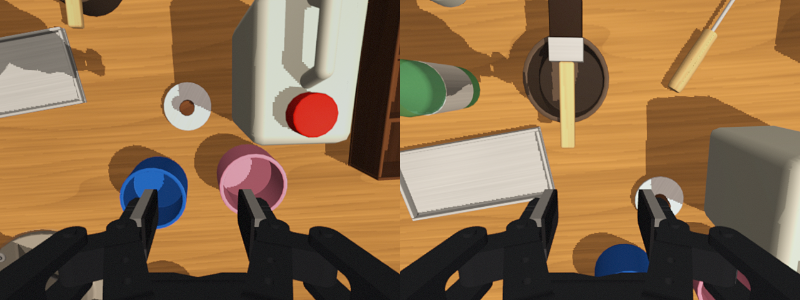

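w1: small lid knob at about (374,212). w2: ferrule at (330,98), handle end (334,294), wide pot's rim around (335,150), small lid partly hidden by the finger.

```bash
cat >> h.py <<'E'
def blob(f,m,near,amin=30):
    k,l,st,ce=cv2.connectedComponentsWithStats(m.astype(np.uint8))
    i=min([i for i in range(1,k) if st[i][4]>amin],key=lambda i:np.hypot(*(ce[i]-near)))
    return l==i,ce[i],st[i]
def hsv(f): return cv2.cvtColor(f['pixels'],cv2.COLOR_BGR2HSV).astype(int)
E
python3 - <<'E'
from h import *
w=load('w2');t=load('top0');s=load('side0');h=hsv(w)
print('ferr',h[98,330],'handle',h[200,332],h[270,334],'bench',h[220,300],'rim',h[150,250:275].tolist()[::3],'in',h[150,300])
ha=(h[...,0]>20)&(h[...,0]<32)&(h[...,1]<150)&(h[...,2]>150)
m,c,st=blob(w,ha,(334,210),300);print('handle',c,st)
r=cv2.minAreaRect(np.argwhere(m)[:,::-1].astype(np.float32));bx=cv2.boxPoints(r);print(r)
fe=(h[...,1]<50)&(h[...,2]>120)
m2,c2,st2=blob(w,fe,(330,98),200);print('ferr',c2,st2)
b=bx[np.argsort(bx[:,1])];A=b[:2].mean(0);B=b[2:].mean(0);print(A,B)
print('far,end',onz(w,[A,B],.099).round(4), 'ferr',onz(w,c2,.101).round(4))
print(tri([(w,c2),(t,(398.9,186.9))]),tri([(w,B),(t,(396.5,240))]))
w1=load('w1');h1=hsv(w1)
d=(h1[...,2]<110)&(h1[...,0]<15); m,c,st=blob(w1,d,(374,212),60);print('knob',c,st,h1[212,374],onz(w1,c,.046).round(4),tri([(w1,c),(t,(454.5,296))]))
li=(h1[...,1]<60); m,c,st=blob(w1,li|d,(374,212),300);print(c,st)
E
```

```text
ferr [ 16 166 214] handle [ 16 167 196] [ 17 163 213] bench [ 16 162 214] rim [[13, 108, 111], [14, 98, 107], [19, 127, 211], [27, 89, 227], [26, 92, 228], [23, 101, 228], [25, 93, 227], [25, 93, 227], [26, 94, 228]] in [12 98 65]
handle [267.52043011 166.43333333] [ 256  100   23  136 2790]
((267.2107238769531, 167.49142456054688), (135.21910095214844, 21.179187774658203), 89.30972290039062)
ferr [265.13057774  78.53170503] [ 237   59   57   40 2129]
[266.3962   99.88678] [268.02524 235.09607]
far,end [[ 0.6337 -0.2013  0.099 ]
 [ 0.521  -0.1923  0.099 ]] ferr [[ 0.6495 -0.202   0.101 ]]
(array([ 0.65045854, -0.20130205,  0.09812593]), [np.float64(0.0007113251296840264), np.float64(0.0007113251296841097)]) (array([ 0.52014816, -0.19227136,  0.09630336]), [np.float64(0.00047406638142005964), np.float64(0.0004740663814200418)])
knob [361.32857143 184.27142857] [349 181  24  11  70] [ 16 170 192] [[ 0.3739 -0.4108  0.046 ]] (array([ 0.38156361, -0.39949589, -0.07775539]), [np.float64(0.032120123422477345), np.float64(0.032120123422477526)])
[299.45359142 169.15345149] [ 262  130   76   79 4288]
```

>>> {"method": "apply_moves", "body": {
  "motion": [
    [[0.58, 0.27, -0.5], -0.26],
    [[0.58, 0.27, -0.7], 0],
    [[0.58, 0.27, -0.7], 0],
    [[0.58, 0.27, -0.7], 0],
    [[0.58, 0.27, -0.7], 0],
    [[0.58, 0.27, -0.7], 0],
    [[0, 0, 0], 0],
    [[0, 0, 0], 0]
  ]
}}

```text
time_s: 2.92
eef_pos: [0.619, -0.2009, 0.2179]
tcp_rot: [0.999, -0.042, -0.001, -0.0]
contact_force: [-0.1, 0.3, 0.5]
finger_gap: 0.0468
grip_force: 0.0
```

```bash
python3 - <<'E'
from h import *
w2=load('w2')
f=grab('wrist','w3');s=bot.read_state();print(s['eef_pos'],s['tcp_rot'])
h=hsv(f)
ha=(h[...,0]>20)&(h[...,0]<32)&(h[...,1]<150)&(h[...,2]>150)
k,l,st,ce=cv2.connectedComponentsWithStats(ha.astype(np.uint8));print([(st[i].tolist(),ce[i].round()) for i in range(1,k) if st[i][4]>500])
i=max([i for i in range(1,k)],key=lambda i:st[i][4]*(abs(ce[i][0]-300)<60))
bx=cv2.boxPoints(cv2.minAreaRect(np.argwhere(l==i)[:,::-1].astype(np.float32)));b=bx[np.argsort(bx[:,1])];A=b[:2].mean(0);B=b[2:].mean(0);print(A,B)
print(onz(f,[A,B],.099).round(4),tri([(f,A),(w2,(266.4,99.9))]),tri([(f,B),(w2,(268,235.1))]))
d=(h[...,2]<120)&(h[...,1]<140);cv2.imwrite('pics/m3.png',np.hstack([f['pixels'],cv2.cvtColor((d*255).astype(np.uint8),cv2.COLOR_GRAY2BGR)])[::1,::1]); im=cv2.imread('pics/m3.png');cv2.imwrite('pics/m3.png',cv2.resize(im,(800,300)))
E
```

```text
[ 0.61900743 -0.20143359  0.21900535] [ 9.99093034e-01 -4.25790801e-02 -2.92212882e-04  2.14175268e-04]
[([51, 0, 67, 80, 3028], array([86., 35.])), ([0, 11, 59, 69, 2306], array([23., 52.])), ([201, 46, 127, 10, 537], array([265.,  50.])), ([516, 132, 82, 109, 1281], array([559., 183.])), ([301, 221, 27, 157, 3950], array([315., 297.]))]
[314. 221.] [314. 377.]
[[ 0.6346 -0.2011  0.099 ]
 [ 0.5217 -0.1915  0.099 ]] (array([ 0.63397781, -0.200985  ,  0.0959317 ]), [np.float64(3.685030227788371e-05), np.float64(3.685030227785715e-05)]) (array([ 0.52051462, -0.19167674,  0.09696605]), [np.float64(0.00028137367035604446), np.float64(0.00028137367035606744)])
```

View pics/m3.png

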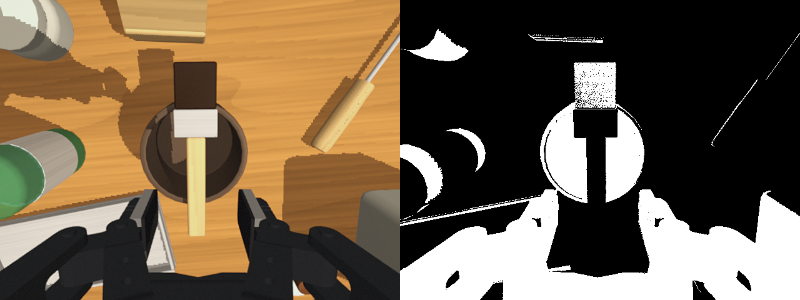

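The brush lies straight between the fingers over the brown pot (handle ends at about (314,221) and (314,377)), with its top at z≈0.097. Descending to grip it.

>>> {"method": "apply_moves", "body": {
  "motion": [
    [[0, 0, -0.9], 0],
    [[0, 0, -0.9], 0],
    [[0, 0, -0.9], 0],
    [[0, 0, -0.9], 0],
    [[0, 0, -0.9], 0],
    [[0, 0, -0.7], 0],
    [[0, 0, -0.54], 0],
    [[0, 0, 0], 0]
  ]
}}

```text
time_s: 3.63
eef_pos: [0.6181, -0.2012, 0.0738]
tcp_rot: [0.999, -0.043, -0.001, 0.0]
contact_force: [-0.3, 0.9, -0.7]
finger_gap: 0.0471
grip_force: 0.0
```

>>> {"method": "apply_moves", "body": {
  "motion": [
    [[0, 0, 0], 0],
    [[0, 0, 0], 0],
    [[0, 0, 0], 0],
    [[0, 0, 0], 0],
    [[0, 0, 0], 0],
    [[0, 0, 0], 0],
    [[0, 0, 0], 0],
    [[0, 0, 0], 0]
  ],
  "hand": 1
}}

```text
time_s: 4.3
eef_pos: [0.6204, -0.2007, 0.0771]
tcp_rot: [0.999, -0.042, 0.001, 0.0]
contact_force: [-1.7, -2.0, 8.1]
finger_gap: 0.0189
grip_force: 59.2
```

>>> {"method": "apply_moves", "body": {
  "motion": [
    [[0, 0, 0.1], 0],
    [[0, 0, 0.3], 0],
    [[0, 0, 0.5], 0],
    [[0, 0, 0.8], 0],
    [[0, 0, 0.8], 0],
    [[0, 0, 0.8], 0],
    [[0, 0, 0.5], 0],
    [[0, 0, 0.2], 0]
  ]
}}

```text
time_s: 4.97
eef_pos: [0.6206, -0.2004, 0.1784]
tcp_rot: [0.999, -0.042, 0.002, 0.0]
contact_force: [-0.6, 0.4, -0.9]
finger_gap: 0.019
grip_force: 58.7
```

```bash
python3 - <<'E'
from h import *
f=grab('wrist','w4');s=bot.read_state();print(s['eef_pos'],s['tcp_rot'],s['contact_force'],s['ft_torque'])
g=grab('side','s4')
t=load('top0');h=hsv(t)
m,c,st=blob(t,(h[...,1]<60)&(h[...,2]>120),(316,269),3000)
cnt=cv2.findContours(m.astype(np.uint8),0,2)[0][0];bx=cv2.boxPoints(cv2.minAreaRect(cnt));P=onz(t,bx,.02);print('tray',bx,P.round(3),P.mean(0))
im=np.hstack([cv2.resize(f['pixels'],(400,300)),cv2.resize(g['pixels'][100:340,200:520],(400,300))]);cv2.imwrite('pics/m4.png',im)
E
```

```text
[ 0.62048783 -0.2003616   0.17800381] [ 9.99104495e-01 -4.22801315e-02  1.56896527e-03  3.69623686e-04] [ 0.32175155  0.35526479 -0.09803575] [ 0.01381918 -0.01708931 -0.0217658 ]
tray [[260.8235  249.0189 ]
 [367.91553 237.54478]
 [373.41992 288.9193 ]
 [266.32788 300.39343]] [[ 0.508  0.138  0.02 ]
 [ 0.54  -0.133  0.02 ]
 [ 0.41  -0.145  0.02 ]
 [ 0.379  0.12   0.02 ]] [ 0.45926094 -0.00507634  0.02      ]
```

View pics/m4.png

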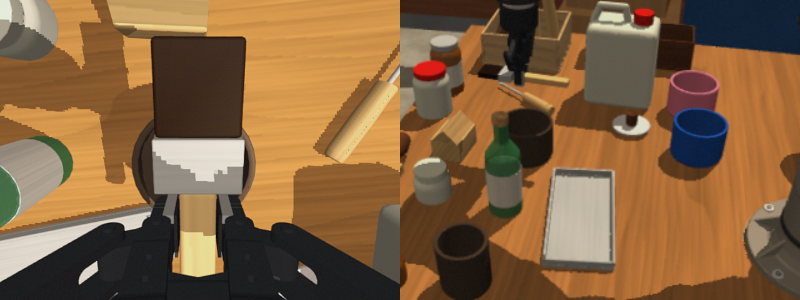

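Brush is held level in the fingers, pot behind it undisturbed. Carrying it to the tray, centred at (0.459,-0.005) with its long axis turned by about 6°.

>>> {"method": "apply_moves", "body": {
  "motion": [
    [[-0.8, 0.97, 0], -1],
    [[-0.8, 0.97, 0], -1],
    [[-0.8, 0.97, 0], -1],
    [[-0.8, 0.97, 0], -1],
    [[-0.8, 0.97, 0], -1],
    [[-0.8, 0.97, 0], -1],
    [[-0.8, 0.97, 0], -1],
    [[-0.8, 0.97, 0], -1]
  ]
}}

```text
time_s: 5.73
eef_pos: [0.4578, -0.0053, 0.1743]
tcp_rot: [0.948, -0.318, -0.001, 0.0]
contact_force: [0.5, 1.8, 0.3]
finger_gap: 0.0185
grip_force: 58.7
```

>>> {"method": "apply_moves", "body": {
  "motion": [
    [[0, 0, -0.6], -1],
    [[0, 0, -0.6], -1],
    [[0, 0, -0.6], -1],
    [[0, 0, -0.6], -1],
    [[0, 0, -0.6], -1],
    [[0, 0, -0.6], -1],
    [[0, 0, -0.6], -1],
    [[0, 0, 0], -1]
  ]
}}

```text
time_s: 6.4
eef_pos: [0.4575, -0.0063, 0.0757]
tcp_rot: [0.835, -0.55, -0.002, 0.001]
contact_force: [-1.2, 0.2, -1.4]
finger_gap: 0.0193
grip_force: 58.8
```

>>> {"method": "apply_moves", "body": {
  "motion": [
    [[0, 0, 0], -1],
    [[0, 0, 0], -1],
    [[0, 0, 0], -1],
    [[0, 0, 0], -0.75],
    [[0, 0, 0], 0],
    [[0, 0, 0], 0],
    [[0, 0, 0], 0],
    [[0, 0, 0], 0]
  ]
}}

```text
time_s: 7.07
eef_pos: [0.459, -0.0058, 0.0779]
tcp_rot: [0.758, -0.653, -0.002, -0.001]
contact_force: [0.2, -0.3, -0.4]
finger_gap: 0.0188
grip_force: 58.8
```

```bash
python3 - <<'E'
from h import *
f=grab('top','t5');s=bot.read_state();print(s['eef_pos'],s['tcp_rot'],s['q'])
f=grab('wrist','w5')
cv2.imwrite('pics/m5.png',np.hstack([cv2.resize(load('t5')['pixels'][180:360,200:440],(400,300)),cv2.resize(f['pixels'],(400,300))]))
E
```

```text
[ 0.45904493 -0.00591538  0.07804759] [ 0.75755939 -0.65276366 -0.00164055 -0.0008276 ] [-0.70469061  0.36582029  0.69264883  2.23967651 -0.39089644  0.65398108
 -2.72229958]
```

View pics/m5.png

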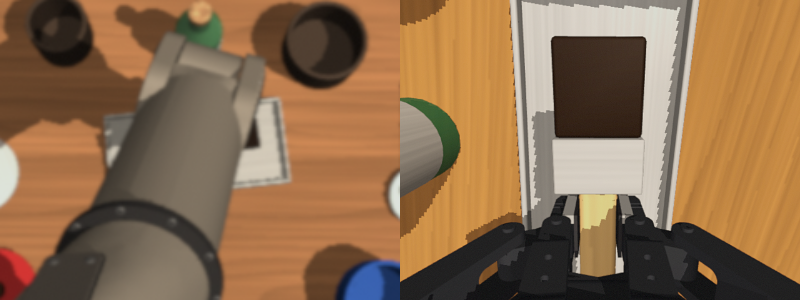

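Wrist view: brush (552–646 px wide) lies between the tray walls (520 and 670). The last joint is at its limit, so I'll turn back a little and lower.

>>> {"method": "apply_moves", "body": {
  "motion": [
    [[0, 0, 0], 1],
    [[0, 0, 0], 0.7],
    [[0, 0, -0.6], 0],
    [[0, 0, -0.6], 0],
    [[0, 0, -0.5], 0],
    [[0, 0, -0.2], 0],
    [[0, 0, 0], 0],
    [[0, 0, 0], 0]
  ]
}}

```text
time_s: 7.83
eef_pos: [0.4592, -0.006, 0.0309]
tcp_rot: [0.795, -0.607, -0.002, -0.001]
contact_force: [-1.1, 0.5, -0.4]
finger_gap: 0.0189
grip_force: 58.8
```

>>> {"method": "apply_moves", "body": {
  "motion": [
    [[0, 0, -0.2], 0],
    [[0, 0, -0.2], 0],
    [[0, 0, -0.2], 0],
    [[0, 0, -0.1], 0],
    [[0, 0, 0], 0],
    [[0, 0, 0], 0],
    [[0, 0, 0], 0],
    [[0, 0, 0], 0]
  ]
}}

```text
time_s: 8.5
eef_pos: [0.4593, -0.0056, 0.0132]
tcp_rot: [0.795, -0.607, -0.001, -0.001]
contact_force: [0.5, 0.3, -1.0]
finger_gap: 0.0184
grip_force: 58.8
```

>>> {"method": "apply_moves", "body": {
  "motion": [
    [[0, 0, -0.12], 0],
    [[0, 0, -0.1], 0],
    [[0, 0, -0.08], 0],
    [[0, 0, 0], 0],
    [[0, 0, 0], 0],
    [[0, 0, 0], 0],
    [[0, 0, 0], 0],
    [[0, 0, 0], 0]
  ]
}}

```text
time_s: 9.17
eef_pos: [0.4591, -0.0057, 0.0055]
tcp_rot: [0.795, -0.607, -0.002, -0.001]
contact_force: [0.5, -0.2, -0.6]
finger_gap: 0.0188
grip_force: 58.8
```

>>> {"method": "apply_moves", "body": {
  "motion": [
    [[0, 0, 0], 0],
    [[0, 0, 0], 0],
    [[0, 0, 0], 0],
    [[0, 0, 0], 0],
    [[0, 0, 0], 0],
    [[0, 0, 0], 0],
    [[0, 0, 0], 0],
    [[0, 0, 0], 0]
  ],
  "hand": 0.5
}}

```text
time_s: 9.83
eef_pos: [0.4591, -0.0056, 0.0056]
tcp_rot: [0.795, -0.607, -0.002, -0.001]
contact_force: [-0.1, -0.8, 0.3]
finger_gap: 0.043
grip_force: 0.0
```

>>> {"method": "apply_moves", "body": {
  "motion": [
    [[0, 0, 0.5], 0],
    [[0, 0, 1], 0],
    [[0, 0, 1], 0.5],
    [[0, 0, 1], 1],
    [[0, 0, 1], 1],
    [[0, 0, 1], 1],
    [[0, 0, 1], 1],
    [[0, 0, 1], 1]
  ]
}}

```text
time_s: 10.5
eef_pos: [0.4589, -0.0059, 0.1944]
tcp_rot: [0.897, -0.443, -0.002, -0.0]
contact_force: [0.7, 0.6, 0.4]
finger_gap: 0.0426
grip_force: 0.0
```

```bash
python3 - <<'E'
from h import *
f=grab('wrist','w6');s=bot.read_state();print(s['eef_pos'],s['q'])
w=load('w1');h=hsv(w)
d=(h[...,2]<110)&(h[...,0]<15)
m,c,st=blob(w,(h[...,1]<60)&(h[...,2]>90),(299,169),500)
e=cv2.fitEllipse(cv2.convexHull(cv2.findContours(m.astype(np.uint8),0,2)[0][0]));print('lidN',e,onz(w,e[0],.014).round(4))
print('knob px',h[169,292:306].tolist()[::4])
k=(h[...,1]>80)&(h[...,2]<140);mk,c,st=blob(w,k,(299,169),50);print(c,st,onz(w,c,.046).round(4),tri([(w,c),(load('top0'),(454.5,296))]),tri([(w,c),(load('side0'),(385.6,190))]))
# brush check in w6
h=hsv(f);ha=(h[...,0]>20)&(h[...,0]<32)&(h[...,1]<150)&(h[...,1]>70)&(h[...,2]>150)
dk=(h[...,2]<75)
K,l,st,ce=cv2.connectedComponentsWithStats(ha.astype(np.uint8));print([(st[i].tolist()) for i in range(1,K) if st[i][4]>500])
cv2.imwrite('pics/m6.png',np.hstack([cv2.resize(f['pixels'],(400,300)),cv2.resize(w['pixels'][110:230,220:380],(400,300))]))
E
```

```text
[ 0.46088876 -0.00607002  0.19829965] [-0.7674576   0.11582632  0.7022648   2.13666883 -0.09847445  0.91643208
 -2.4917276 ]
lidN ((299.53350830078125, 169.779296875), (75.57011413574219, 77.35417175292969), 152.53305053710938) [[ 0.3917 -0.3418  0.014 ]]
knob px [[12, 175, 127], [11, 175, 125], [12, 171, 128], [12, 176, 123]]
[298.72527473 172.05934066] [287 160  24  25 455] [[ 0.3917 -0.3421  0.046 ]] (array([ 0.3920053 , -0.34148154,  0.04051401]), [np.float64(0.0008587141682700725), np.float64(0.0008587141682700614)]) (array([ 0.39057476, -0.34211721,  0.04453226]), [np.float64(0.0009694894227605712), np.float64(0.0009694894227604941)])
[[263, 205, 70, 130, 2706]]
```

View pics/m6.png

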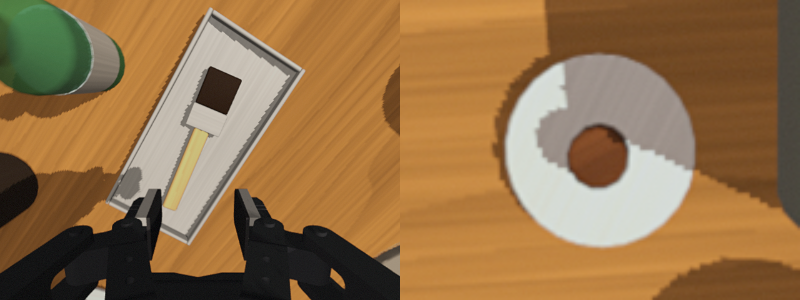

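Left: brush lies flat wholly inside the tray. Right: small lid and knob (knob centre at (299,172) px in w1), giving (0.3915,-0.342), knob top ≈0.044. Moving over it.

>>> {"method": "apply_moves", "body": {
  "motion": [
    [[-0.17, -0.84, 0], 1],
    [[-0.17, -0.84, 0], 1],
    [[-0.17, -0.84, 0], 1],
    [[-0.17, -0.84, 0], 1],
    [[-0.17, -0.84, 0], 1],
    [[-0.17, -0.84, 0], 1],
    [[-0.17, -0.84, 0], 1],
    [[-0.17, -0.84, 0], 1]
  ],
  "hand": 0.35
}}

```text
time_s: 11.22
eef_pos: [0.4247, -0.1746, 0.1931]
tcp_rot: [0.984, -0.178, -0.002, -0.0]
contact_force: [-0.1, 0.5, 0.1]
finger_gap: 0.0552
grip_force: 0.0
```

>>> {"method": "apply_moves", "body": {
  "motion": [
    [[-0.17, -0.84, 0], 1],
    [[-0.17, -0.84, 0], 1],
    [[-0.17, -0.84, 0], 1],
    [[-0.17, -0.84, 0], 1],
    [[-0.17, -0.84, 0], 1],
    [[-0.17, -0.84, 0], 1],
    [[-0.17, -0.84, 0], 1],
    [[0, 0, 0], 0]
  ]
}}

```text
time_s: 11.88
eef_pos: [0.394, -0.3242, 0.1933]
tcp_rot: [0.998, 0.064, -0.002, 0.001]
contact_force: [-1.0, 0.3, 0.3]
finger_gap: 0.0553
grip_force: 0.0
```

```bash
cat >> h.py <<'E'
def lid(f,p):
    "disc and knob centre, from a pixel guess p"
    h=hsv(f);m,c,st=blob(f,(h[...,1]<60)&(h[...,2]>90),p,500)
    e=cv2.fitEllipse(cv2.convexHull(np.vstack(cv2.findContours(m.astype(np.uint8),0,2)[0])))
    k,ck,_=blob(f,(h[...,1]>80)&(h[...,2]<140),e[0],50)
    return e[0],ck,e
E
python3 - <<'E'
from h import *
f=grab('wrist','w7');s=bot.read_state();print(s['eef_pos'],s['tcp_rot'],s['q'][[0,6]])
p=proj(f,[.3917,-.342,.03])[0];print(p)
a,b,e=lid(f,p);print(e,b,onz(f,a,.014),onz(f,b,.046),tri([(f,b),(load('w1'),(298.7,172.1))]))
E
```

```text
[ 0.3944286  -0.32242869  0.1930378 ] [ 9.98072682e-01  6.20252670e-02 -1.76594478e-03  8.18141339e-04] [-0.089481   -0.67132887]
[337.95807977 235.1892623 ]
((335.6692199707031, 228.97116088867188), (110.23816680908203, 112.53054809570312), 78.64876556396484) [334.60531309 234.36242884] [[ 0.39281189 -0.34087381  0.014     ]] [[ 0.3956769  -0.33812104  0.046     ]] (array([ 0.38922858, -0.34056769,  0.01721283]), [np.float64(0.00022059883375134893), np.float64(0.00022059883375135828)])
```

>>> {"method": "apply_moves", "body": {
  "motion": [
    [[-0.09, -0.75, 0], 0],
    [[0, 0, -1], 0],
    [[0, 0, -1], 0],
    [[0, 0, -1], 0],
    [[0, 0, -1], 0],
    [[0, 0, -1], 0],
    [[0, 0, -0.8], 0],
    [[0, 0, -0.6], 0]
  ]
}}

```text
time_s: 12.6
eef_pos: [0.3929, -0.338, 0.0313]
tcp_rot: [0.998, 0.063, -0.002, -0.0]
contact_force: [0.4, -1.0, 0.5]
finger_gap: 0.0557
grip_force: 0.0
```

>>> {"method": "apply_moves", "body": {
  "motion": [
    [[0, 0, -0.3], 0],
    [[0, 0, -0.2], 0],
    [[0, 0, 0], 0],
    [[0, 0, 0], 0],
    [[0, 0, 0], 0],
    [[0, 0, 0], 0],
    [[0, 0, 0], 0],
    [[0, 0, 0], 0]
  ]
}}

```text
time_s: 13.27
eef_pos: [0.3934, -0.3394, 0.021]
tcp_rot: [0.998, 0.063, -0.001, 0.001]
contact_force: [0.2, -0.3, -0.7]
finger_gap: 0.0555
grip_force: 0.0
```

>>> {"method": "apply_moves", "body": {
  "motion": [
    [[0, 0, 0], 0],
    [[0, 0, 0], 0],
    [[0, 0, 0], 0],
    [[0, 0, 0], 0],
    [[0, 0, 0], 0],
    [[0, 0, 0], 0],
    [[0, 0, 0], 0],
    [[0, 0, 0], 0]
  ],
  "hand": 1
}}

```text
time_s: 13.93
eef_pos: [0.3932, -0.3394, 0.0209]
tcp_rot: [0.998, 0.063, -0.001, 0.0]
contact_force: [-1.8, 1.7, 10.4]
finger_gap: 0.0263
grip_force: 58.3
```

>>> {"method": "apply_moves", "body": {
  "motion": [
    [[0, 0, 0.2], 0],
    [[0, 0, 0.6], 0],
    [[0, 0, 1], 0],
    [[0, 0, 1], 0],
    [[0, 1, 1], 0],
    [[0, 1, 1], 0],
    [[0, 1, 1], 0],
    [[0, 1, 1], 0]
  ]
}}

```text
time_s: 14.6
eef_pos: [0.3924, -0.2386, 0.1913]
tcp_rot: [0.998, 0.063, -0.002, 0.001]
contact_force: [1.0, 1.1, -1.0]
finger_gap: 0.0263
grip_force: 59.4
```

>>> {"method": "apply_moves", "body": {
  "motion": [
    [[0.15, 1, 0.5], 0],
    [[0.15, 1, 0.5], 0],
    [[0.15, 1, 0.5], 0],
    [[0.15, 1, 0.5], 0],
    [[0.15, 1, 0.5], 0],
    [[0.15, 1, 0.5], 0],
    [[0.15, 1, 0.5], 0],
    [[0.15, 1, 0.5], 0]
  ]
}}

```text
time_s: 15.27
eef_pos: [0.4227, -0.0384, 0.2915]
tcp_rot: [0.998, 0.063, -0.001, 0.0]
contact_force: [0.2, -1.2, -1.0]
finger_gap: 0.0264
grip_force: 59.4
```

>>> {"method": "apply_moves", "body": {
  "motion": [
    [[0.64, 1, 0], 0],
    [[0.64, 1, 0], 0],
    [[0.64, 1, 0], 0],
    [[0.64, 1, 0], 0],
    [[0.64, 1, 0], 0],
    [[0.64, 1, 0], 0],
    [[0.64, 1, 0], 0],
    [[0.64, 1, 0], 0]
  ]
}}

```text
time_s: 15.93
eef_pos: [0.5516, 0.1616, 0.2905]
tcp_rot: [0.998, 0.063, -0.002, 0.001]
contact_force: [0.5, -0.5, -1.1]
finger_gap: 0.026
grip_force: 59.4
```

>>> {"method": "apply_moves", "body": {
  "motion": [
    [[0, 0.9, 0], 0],
    [[0, 0, 0], 0],
    [[0, 0, 0], 0],
    [[0, 0, 0], 0],
    [[0, 0, 0], 0],
    [[0, 0, 0], 0],
    [[0, 0, 0], 0],
    [[0, 0, 0], 0]
  ]
}}

```text
time_s: 16.6
eef_pos: [0.5512, 0.1826, 0.2908]
tcp_rot: [0.998, 0.063, -0.001, 0.0]
contact_force: [-0.6, 0.2, -0.2]
finger_gap: 0.026
grip_force: 59.5
```

```bash
python3 - <<'E'
from h import *
f=grab('wrist','w8');s=bot.read_state();print(s['eef_pos'],s['tcp_rot'],s['q'][[0,6]],s['finger_gap'])
p=proj(f,[.637,.191,.105])[0];print(p)
h=hsv(f)
dk=((h[...,2]<125)&(h[...,1]<150)).astype(np.uint8)*255
cv2.imwrite('pics/m7.png',np.hstack([cv2.resize(f['pixels'],(400,300)),cv2.cvtColor(cv2.resize(dk,(400,300)),8)]))
E
```

```text
[0.55115576 0.18278    0.29077402] [ 9.98000068e-01  6.31948052e-02 -1.45316620e-03  4.10543850e-04] [-0.78017548 -1.7740112 ] 0.02632374361016743
[318.88230452 110.22650247]
```

View pics/m7.png

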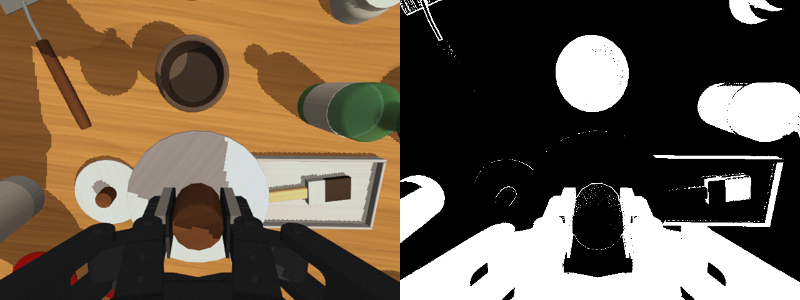

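The mask gives the narrow pot cleanly, around (305,118) px full scale; held lid around (318,290); brush in tray; bottle clear. Now fit the rim and the held disc.

```bash
cat >> h.py <<'E'
from scipy.optimize import least_squares
def circ(P,R=None):
    P=P[:,:2]
    g=lambda v:np.hypot(*(P-v[:2]).T)-(R if R else v[2])
    r=least_squares(g,list(P.mean(0))+([] if R else [.05]),loss='soft_l1',f_scale=.001)
    return r.x.round(4),np.abs(r.fun).mean().round(5)
def rim(f,p,z,vmax=125):
    h=hsv(f);m,c,st=blob(f,(h[...,2]<vmax)&(h[...,1]<150),p,800)
    C=cv2.convexHull(max(cv2.findContours(m.astype(np.uint8),0,2)[0],key=len))[:,0]
    return circ(onz(f,C,z)),st,C
def disc(f,R,z,p,y1):
    "held disc: far arc of the bright blob above row y1"
    h=hsv(f);m,c,st=blob(f,(h[...,1]<60)&(h[...,2]>90),p,500)
    C=max(cv2.findContours(m.astype(np.uint8),0,1)[0],key=len)[:,0];C=C[C[:,1]<y1]
    Cu=np.array([[x,C[C[:,0]==x,1].min()] for x in np.unique(C[:,0])])
    return circ(onz(f,Cu,z),R),circ(onz(f,Cu,z)),len(Cu)
E
python3 - <<'E'
from h import *
f=load('w8');t=load('top0')
r,st,C=rim(f,(305,118),.105);print('narrow',r,st)
print(disc(f,.045,.2839,(300,260),255))
# heigth check: centre ray of rim with top view
c=C.min(0)/2+C.max(0)/2
h=hsv(t);m,ce,s2=blob(t,(h[...,2]<90)&(h[...,1]<170),(236,192),300);print(s2)
print(tri([(f,c),(t,(235.5,193.5))]))
E
```

```text
narrow (array([0.6292, 0.199 , 0.0441]), np.float64(0.00013)) [  249    56   117   123 11337]
((array([0.6238, 0.1438]), np.float64(0.01181)), (array([1.0921, 0.1482, 0.5058]), np.float64(0.00295)), 389)
[ 204  177   52   43 1503]
(array([0.63255585, 0.19830731, 0.08598902]), [np.float64(0.0015938279893413325), np.float64(0.0015938279893413592)])
```

```bash
sed -i 's/def disc(f,R,z,p,y1):/def disc(f,R,z,p,y1,x0=215,x1=380):/; s/C=C\[C\[:,1\]<y1\]/C=C[(C[:,1]<y1)\&(C[:,0]>x0)\&(C[:,0]<x1)]/' h.py; python3 - <<'E'
from h import *
f=load('w8')
for z in(.2839,):print(disc(f,.045,z,(300,260),260))
c,d=rays(f,[320,240]);print(c)
E
```

```text
((array([0.5487, 0.1816]), np.float64(0.00016)), (array([0.5503, 0.1821, 0.0434]), np.float64(0.00012)), 159)
[0.61896567 0.19121203 0.43245628]
```

>>> {"method": "apply_moves", "body": {
  "motion": [
    [[0.79, 0.17, 0], 0],
    [[0.79, 0.17, 0], 0],
    [[0.79, 0.17, -0.5], 0],
    [[0.8, 0.17, -1], 0],
    [[0, 0, -1], 0],
    [[0, 0, -1], 0],
    [[0, 0, -1], 0],
    [[0, 0, -0.7], 0]
  ]
}}

```text
time_s: 17.32
eef_pos: [0.6297, 0.1997, 0.1582]
tcp_rot: [0.998, 0.063, -0.002, 0.001]
contact_force: [-1.0, 1.3, -2.2]
finger_gap: 0.0261
grip_force: 59.5
```

>>> {"method": "apply_moves", "body": {
  "motion": [
    [[0, 0, -0.3], 0],
    [[0, 0, -0.3], 0],
    [[0, 0, -0.3], 0],
    [[0, 0, -0.2], 0],
    [[0, 0, 0], 0],
    [[0, 0, 0], 0],
    [[0, 0, 0], 0],
    [[0, 0, 0], 0]
  ]
}}

```text
time_s: 17.98
eef_pos: [0.6307, 0.2002, 0.1338]
tcp_rot: [0.998, 0.063, -0.001, 0.0]
contact_force: [0.1, 1.3, -1.5]
finger_gap: 0.0262
grip_force: 59.5
```

```bash
python3 - <<'E'
from h import *
s=bot.read_state();print(s['eef_pos'],s['contact_force'])
E
```

```text
[0.63073487 0.20021998 0.13380391] [ 0.09386295  1.33272419 -1.54077709]
```

>>> {"method": "apply_moves", "body": {
  "motion": [
    [[0, 0, -0.12], 0],
    [[0, 0, -0.12], 0],
    [[0, 0, -0.12], 0],
    [[0, 0, -0.1], 0],
    [[0, 0, -0.1], 0],
    [[0, 0, -0.05], 0],
    [[0, 0, 0], 0],
    [[0, 0, 0], 0]
  ]
}}

```text
time_s: 18.65
eef_pos: [0.6304, 0.2001, 0.1178]
tcp_rot: [0.998, 0.063, -0.002, 0.001]
contact_force: [-0.0, -0.3, -0.5]
finger_gap: 0.0266
grip_force: 59.5
```

>>> {"method": "apply_moves", "body": {
  "motion": [
    [[0, 0, -0.04], 0],
    [[0, 0, -0.03], 0],
    [[0, 0, 0], 0],
    [[0, 0, 0], 0],
    [[0, 0, 0], 0],
    [[0, 0, 0], 0],
    [[0, 0, 0], 0],
    [[0, 0, 0], 0]
  ]
}}

```text
time_s: 19.32
eef_pos: [0.6307, 0.2001, 0.117]
tcp_rot: [0.998, 0.063, -0.001, 0.0]
contact_force: [-3.4, -1.0, 9.0]
finger_gap: 0.0261
grip_force: 60.5
```

Contact at the expected height, so the lid is seated. Release, rise, and head for the big lid.

>>> {"method": "apply_moves", "body": {
  "motion": [
    [[0, 0, 0], 0],
    [[0, 0, 0], 0],
    [[0, 0, 0], 0],
    [[0, 0, 0], 0],
    [[0, 0, 0.2], 0],
    [[0, 0, 0.6], 0],
    [[0, 0, 1], 0],
    [[0, 0, 1], 0]
  ],
  "hand": 0.35
}}

```text
time_s: 19.98
eef_pos: [0.63, 0.1998, 0.1867]
tcp_rot: [0.998, 0.063, -0.002, 0.001]
contact_force: [0.0, 0.1, 0.6]
finger_gap: 0.0555
grip_force: 0.0
```

>>> {"method": "apply_moves", "body": {
  "motion": [
    [[-0.5, 0.5, 1], 0.5],
    [[-1, 0.5, 1], 0.5],
    [[-1, 0.5, 0.5], 0.5],
    [[-1, 0.5, 0], 0.5],
    [[-1, 0.5, 0], 0.5],
    [[-1, 0.5, 0], 0.5],
    [[-1, 0.5, 0], 0.5],
    [[-1, 0.5, 0], 0.5]
  ]
}}

```text
time_s: 20.65
eef_pos: [0.4417, 0.3005, 0.2491]
tcp_rot: [0.979, 0.202, -0.001, 0.001]
contact_force: [0.4, 0.8, 0.7]
finger_gap: 0.0555
grip_force: 0.0
```

```bash
python3 - <<'E'
from h import *
f=grab('wrist','w9');s=bot.read_state();print(s['eef_pos'],s['tcp_rot'],s['q'][[0,6]],s['finger_gap'])
p=proj(f,[.418,.321,.014])[0];print(p)
a,b,e=lid(f,p);print(e,b,onz(f,a,.014),onz(f,b,.046))
q=proj(f,[.418,.321,.046])[0];h=hsv(f);x,y=q.astype(int);print(q,h[y,x-24:x+25:6].tolist())
# narrow lid now
t=grab('side','s9')
p=proj(t,[[.629,.199,.119],[.629,.199,.151]]);print(p)
E
```

```text
[0.43732986 0.30338582 0.24889289] [ 9.78561565e-01  2.05943069e-01 -2.17140137e-03  2.49255432e-05] [-0.98242548 -1.82069843] 0.05524955140012193
[284.97797597 226.65756561]
((284.40386962890625, 223.98602294921875), (126.4559097290039, 129.26548767089844), 108.63809967041016) [282.80530973 231.48419722] [[0.42013548 0.32244999 0.014     ]] [[0.42070277 0.32164605 0.046     ]]
[282.31230939 234.60217186] [[60, 6, 217], [60, 7, 217], [12, 181, 121], [12, 179, 120], [11, 171, 112], [11, 184, 112], [11, 177, 114], [51, 8, 216], [56, 8, 218]]
[[247.09243347 286.96705732]
 [245.4642787  275.30724082]]
```

>>> {"method": "apply_moves", "body": {
  "motion": [
    [[-0.46, 0.44, 0], 0],
    [[-0.45, 0.43, -1], 0],
    [[0, 0, -1], 0],
    [[0, 0, -1], 0],
    [[0, 0, -1], 0],
    [[0, 0, -1], 0],
    [[0, 0, -0.8], 0],
    [[0, 0, 0], 0]
  ]
}}

```text
time_s: 21.42
eef_pos: [0.419, 0.3204, 0.1006]
tcp_rot: [0.979, 0.202, -0.003, 0.002]
contact_force: [-1.5, -1.2, 0.1]
finger_gap: 0.0556
grip_force: 0.0
```

```bash
python3 - <<'E'
from h import *
f=grab('wrist','w10');s=bot.read_state();print(s['eef_pos'],s['tcp_rot'])
h=hsv(f);p=proj(f,[.42,.3218,.046])[0];print(p)
k,ck,st=blob(f,(h[...,1]>80)&(h[...,2]<140)&(h[...,0]<20),p,100);print(ck,st)
print(onz(f,ck,.046),tri([(f,ck),(load('w9'),(282.8,231.5))]))
E
```

```text
[0.41975214 0.3209147  0.10254818] [ 0.97950241  0.20140711 -0.00266346  0.00176661]
[313.00540937 273.33074508]
[313.7105161  267.91501746] [ 288  236   52   63 2577]
[[0.42276039 0.32260077 0.046     ]] (array([0.41789801, 0.32110311, 0.03201997]), [np.float64(0.0006668210070924093), np.float64(0.0006668210070924383)])
```

>>> {"method": "apply_moves", "body": {
  "motion": [
    [[0, 0, -0.8], 0],
    [[0, 0, -0.8], 0],
    [[0, 0, -0.7], 0],
    [[0, 0, -0.5], 0],
    [[0, 0, -0.3], 0],
    [[0, 0, -0.1], 0],
    [[0, 0, 0], 0],
    [[0, 0, 0], 0]
  ]
}}

```text
time_s: 22.13
eef_pos: [0.4208, 0.3223, 0.0247]
tcp_rot: [0.979, 0.202, -0.001, 0.0]
contact_force: [0.8, 0.4, -0.0]
finger_gap: 0.0554
grip_force: 0.0
```

>>> {"method": "apply_moves", "body": {
  "motion": [
    [[0, 0, -0.1], 0],
    [[0, 0, 0], 0],
    [[0, 0, 0], 0],
    [[0, 0, 0], 0],
    [[0, 0, 0], 0],
    [[0, 0, 0], 0],
    [[0, 0, 0], 0],
    [[0, 0, 0], 0]
  ],
  "hand": 1
}}

```text
time_s: 22.8
eef_pos: [0.4204, 0.3221, 0.0218]
tcp_rot: [0.979, 0.202, -0.001, 0.0]
contact_force: [-2.7, -2.2, 8.2]
finger_gap: 0.0262
grip_force: 58.5
```

>>> {"method": "apply_moves", "body": {
  "motion": [
    [[0, 0, 0.2], 0],
    [[0, 0, 0.6], 0],
    [[0, 0, 1], 0],
    [[0, 0, 1], 0],
    [[0, -1, 1], 0],
    [[0, -1, 1], 0],
    [[0, -1, 1], 0],
    [[0, -1, 1], 0]
  ]
}}

```text
time_s: 23.47
eef_pos: [0.4198, 0.2205, 0.1925]
tcp_rot: [0.979, 0.202, -0.001, 0.001]
contact_force: [1.3, 0.3, -1.6]
finger_gap: 0.0258
grip_force: 59.2
```

>>> {"method": "apply_moves", "body": {
  "motion": [
    [[0.2, -1, 0.69], -0.5],
    [[0.2, -1, 0.69], -0.5],
    [[0.2, -1, 0.69], -0.5],
    [[0.2, -1, 0.69], -0.5],
    [[0.2, -1, 0.69], -0.5],
    [[0.2, -1, 0.69], -0.5],
    [[0.2, -1, 0.69], -0.5],
    [[0.2, -1, 0.69], -0.5]
  ]
}}

```text
time_s: 24.13
eef_pos: [0.4598, 0.0203, 0.3303]
tcp_rot: [0.998, 0.062, -0.001, 0.0]
contact_force: [1.3, 0.9, -1.3]
finger_gap: 0.0257
grip_force: 59.2
```

>>> {"method": "apply_moves", "body": {
  "motion": [
    [[0.18, -1, 0], -0.375],
    [[0.18, -1, 0], -0.375],
    [[0.18, -1, 0], -0.375],
    [[0.18, -1, 0], -0.375],
    [[0.18, -1, 0], -0.375],
    [[0.18, -1, 0], -0.375],
    [[0.18, -1, 0], -0.375],
    [[0.18, -0.7, 0], -0.375]
  ]
}}

```text
time_s: 24.8
eef_pos: [0.4956, -0.173, 0.3296]
tcp_rot: [0.999, -0.043, -0.001, 0.0]
contact_force: [-0.8, -0.0, -1.3]
finger_gap: 0.0256
grip_force: 59.2
```

>>> {"method": "apply_moves", "body": {
  "motion": [
    [[0, 0, 0], 0],
    [[0, 0, 0], 0],
    [[0, 0, 0], 0],
    [[0, 0, 0], 0],
    [[0, 0, 0], 0],
    [[0, 0, 0], 0],
    [[0, 0, 0], 0],
    [[0, 0, 0], 0]
  ]
}}

```text
time_s: 25.47
eef_pos: [0.4961, -0.1704, 0.3291]
tcp_rot: [0.999, -0.041, -0.002, 0.0]
contact_force: [0.1, -0.5, -1.6]
finger_gap: 0.0262
grip_force: 59.3
```

```bash
python3 - <<'E'
from h import *
f=grab('wrist','w11');s=bot.read_state();print(s['eef_pos'],s['tcp_rot'],s['q'][[0,6]],s['finger_gap'])
zl=s['eef_pos'][2]-.0218+.014
p=proj(f,[.609,-.195,.085])[0];print(p,proj(f,[s['eef_pos'][0],s['eef_pos'][1],zl]),rays(f,[320,240])[0])
r,st,C=rim(f,p,.085);print('wide',r,st)
h=hsv(f)
m,c,st=blob(f,(h[...,1]<60)&(h[...,2]>90),(320,300),500);print(st)
for x0,x1,y1 in((200,430,300),(240,400,300)):print(disc(f,.06,zl,(320,300),y1,x0,x1))
cv2.imwrite('pics/m8.png',f['pixels'])
E
```

```text
[ 0.49615077 -0.17044349  0.32913287] [ 9.99155369e-01 -4.10603137e-02 -1.58653755e-03  2.85599243e-04] [-0.47239882 -1.35388641] 0.02618812203747647
[333.35972309  79.4917895 ] [[315.82810702 316.20229296]] [ 0.56432806 -0.17586238  0.47078528]
wide (array([ 0.6127, -0.1957,  0.059 ]), np.float64(0.00011)) [  266     0   137   146 15974]
[   37   163   432   208 55889]
((array([ 0.4963, -0.1658]), np.float64(0.00122)), (array([ 0.47  , -0.1602,  0.0856]), np.float64(0.0005)), 229)
((array([ 0.4955, -0.1669]), np.float64(0.00077)), (array([ 0.4646, -0.1612,  0.0906]), np.float64(0.00038)), 159)
```

```bash
python3 - <<'E'
from h import *
f=load('w11');zl=.3291-.0078
r,st,C=rim(f,(333,79),.085);print(circ(onz(f,C[C[:,1]>2],.085)),circ(onz(f,C[C[:,1]>2],.085),.06))
h=hsv(f);m,c,st=blob(f,(h[...,1]<60)&(h[...,2]>90),(320,300),500)
col=lambda x:int(np.argmax(m[:,x]))
print([(x,col(x)) for x in range(180,470,12)])
for x0,x1 in((270,430),(290,440),(300,420)):print(x0,disc(f,.06,zl,(320,300),300,x0,x1))
E
```

```text
(array([ 0.6127, -0.1957,  0.059 ]), np.float64(0.00011)) (array([ 0.6131, -0.1955]), np.float64(0.00091))
[(180, 183), (192, 180), (204, 178), (216, 175), (228, 173), (240, 171), (252, 168), (264, 166), (276, 163), (288, 168), (300, 167), (312, 165), (324, 165), (336, 167), (348, 169), (360, 171), (372, 176), (384, 180), (396, 187), (408, 195), (420, 203), (432, 216), (444, 230), (456, 250), (468, 308)]
270 ((array([ 0.4944, -0.1697]), np.float64(0.00026)), (array([ 0.4912, -0.1686,  0.0633]), np.float64(0.00027)), 159)
290 ((array([ 0.4943, -0.17  ]), np.float64(0.00012)), (array([ 0.4955, -0.1705,  0.0587]), np.float64(0.00012)), 149)
300 ((array([ 0.4943, -0.17  ]), np.float64(0.00012)), (array([ 0.4946, -0.1701,  0.0597]), np.float64(0.00012)), 119)
```

>>> {"method": "apply_moves", "body": {
  "motion": [
    [[0.59, -0.13, 0], 0],
    [[0.59, -0.13, 0], 0],
    [[0.59, -0.13, -0.5], 0],
    [[0.59, -0.13, -0.5], 0],
    [[0.59, -0.13, -1], 0],
    [[0.59, -0.13, -1], 0],
    [[0.59, -0.12, -1], 0],
    [[0.59, -0.12, -1], 0]
  ]
}}

```text
time_s: 26.18
eef_pos: [0.6149, -0.1962, 0.2026]
tcp_rot: [0.999, -0.041, -0.002, 0.0]
contact_force: [0.6, -0.3, -1.1]
finger_gap: 0.0262
grip_force: 59.3
```

>>> {"method": "apply_moves", "body": {
  "motion": [
    [[0, 0, -0.8], 0],
    [[0, 0, -0.8], 0],
    [[0, 0, -0.7], 0],
    [[0, 0, -0.5], 0],
    [[0, 0, -0.3], 0],
    [[0, 0, -0.2], 0],
    [[0, 0, 0], 0],
    [[0, 0, 0], 0]
  ]
}}

```text
time_s: 26.85
eef_pos: [0.6145, -0.1963, 0.1223]
tcp_rot: [0.999, -0.041, -0.001, 0.0]
contact_force: [0.0, -0.5, -1.2]
finger_gap: 0.026
grip_force: 59.3
```

.1223 → .0985: 0.95 shares.

>>> {"method": "apply_moves", "body": {
  "motion": [
    [[0, 0, -0.2], 0],
    [[0, 0, -0.2], 0],
    [[0, 0, -0.2], 0],
    [[0, 0, -0.15], 0],
    [[0, 0, -0.12], 0],
    [[0, 0, -0.08], 0],
    [[0, 0, 0], 0],
    [[0, 0, 0], 0]
  ]
}}

```text
time_s: 27.52
eef_pos: [0.6142, -0.1962, 0.0979]
tcp_rot: [0.999, -0.041, -0.002, 0.0]
contact_force: [-0.7, 0.6, 0.7]
finger_gap: 0.0263
grip_force: 59.4
```

>>> {"method": "apply_moves", "body": {
  "motion": [
    [[0, 0, -0.03], 0],
    [[0, 0, 0], 0],
    [[0, 0, 0], 0],
    [[0, 0, 0], 0],
    [[0, 0, 0], 0],
    [[0, 0, 0], 0],
    [[0, 0, 0], 0],
    [[0, 0, 0], 0]
  ]
}}

```text
time_s: 28.18
eef_pos: [0.6142, -0.1962, 0.0978]
tcp_rot: [0.999, -0.041, -0.001, 0.0]
contact_force: [-4.7, 0.6, 12.0]
finger_gap: 0.0262
grip_force: 60.9
```

Contact at the predicted seated height. Release, back off and verify from above.

>>> {"method": "apply_moves", "body": {
  "motion": [
    [[0, 0, 0], 0],
    [[0, 0, 0], 0],
    [[0, 0, 0], 0],
    [[0, 0, 0], 0],
    [[0, 0, 0.2], 0],
    [[0, 0, 0.6], 0],
    [[0, 0, 1], 0],
    [[0, 0, 1], 0]
  ],
  "hand": 0.35
}}

```text
time_s: 28.85
eef_pos: [0.6137, -0.1962, 0.1677]
tcp_rot: [0.999, -0.041, -0.002, 0.0]
contact_force: [0.1, 0.4, 0.9]
finger_gap: 0.0556
grip_force: 0.0
```

>>> {"method": "apply_moves", "body": {
  "motion": [
    [[-1, 0, 1], 0],
    [[-1, 0, 1], 0],
    [[-1, 0, 1], 0],
    [[-1, 0, 1], 0],
    [[-1, -0.5, 0], 0],
    [[-1, -0.5, 0], 0],
    [[0, -0.5, 0], 0],
    [[0, 0, 0], 0]
  ]
}}

```text
time_s: 29.52
eef_pos: [0.463, -0.2357, 0.2681]
tcp_rot: [0.999, -0.043, -0.001, 0.0]
contact_force: [0.6, -0.2, -0.2]
finger_gap: 0.0554
grip_force: 0.0
```

```bash
python3 - <<'E'
from h import *
a=grab('top','t12');b=grab('side','s12');w=grab('wrist','w12')
up=lambda im,x,y,w_,h_:cv2.resize(im[y:y+h_,x:x+w_],(400,300),interpolation=cv2.INTER_CUBIC)
cv2.imwrite('pics/m9.png',np.vstack([np.hstack([up(a['pixels'],200,150,240,180),up(b['pixels'],210,170,200,150)]),np.hstack([up(b['pixels'],210,240,120,90),up(w['pixels'],0,0,640,480)])]))
for n,x,y,zr,R in(('N',.6292,.199,.105,.045),('W',.6128,-.1957,.085,.06)):
    for nm,f in(('top',a),('side',b),('wrist',w)):
        h=hsv(f);p=proj(f,[x,y,zr+.005])[0]
        try:
            m,c,st=blob(f,(h[...,1]<70)&(h[...,2]>80),p,150)
            C=cv2.convexHull(np.vstack(cv2.findContours(m.astype(np.uint8),0,2)[0]))
            e=cv2.fitEllipse(C);print(n,nm,p.round(),np.round(e[0],1),st[4],circ(onz(f,C[:,0],zr+.005)))
        except Exception as ex:print(n,nm,ex)
E
```

```text
N top [233. 192.] [232.6 193.2] 1053 (array([0.6272, 0.2001, 0.0465]), np.float64(0.00061))
N side [247. 290.] [248.3 291.4] 885 (array([0.6267, 0.2006, 0.0453]), np.float64(0.00043))
N wrist [-423.   21.] [-20.3  33.4] 2015 (array([ 0.5991, -0.0559,  0.0264]), np.float64(0.0017))
W top [397. 203.] [396.1 203.4] 1822 (array([ 0.6124, -0.1945,  0.061 ]), np.float64(0.00031))
W side [300. 196.] [300.8 196.4] 659 (array([ 0.6105, -0.194 ,  0.0604]), np.float64(0.00131))
W wrist [243.  19.] [243.3  14.7] 14452 (array([ 0.6118, -0.1966,  0.0596]), np.float64(0.00019))
```

View pics/m9.png

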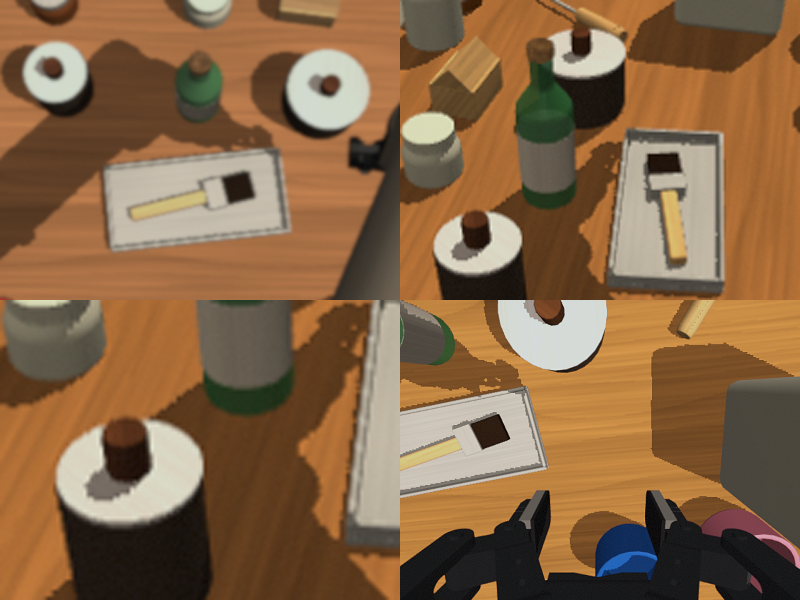

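The crops show both covers flush and level on their own pots, with no gap between disc and rim. The brush lies inside the tray walls, and the bottle, jar, block and other objects haven't moved. Handing in.

```bash
python3 -c "
from rig import bot
print(bot.finish_job())"
```

```text
the job is handed in; nothing more can be done
None
```

I handed the job in at about 29.7 s. The final images show the brush flat inside the tray and both covers level on their own pots. The bottle, the pots and the other objects around them looked undisturbed, but the hand-in gave no verdict.

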